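# Load the last turned foot and lift the finishing carrier

### The arm

A 6-joint arm with a two-finger parallel gripper is mounted at the origin on the work surface; the furniture and walls round the work are solid. World frame = base frame: x ahead of the robot, y to its left, z up, the work surface at z = 0. Lengths are in m, angles in rad, forces in N, time in s.
With the tool pointing down it reaches from about 0.3 to 0.825 m from the base axis. Payload 5.4 kg.
Tool frame: the origin (TCP) lies between the finger pads; the fingertips stand 14 mm ahead of it and the grasp point (between the pads) lies 5 mm behind it; z points along the fingers, y is the line along which they close (so a half turn about z gives the same grasp; the last joint's range is limited). The gripper opens to 92 mm and grips with 3 to 60 N. Pads are 20 mm wide; open, the fingers measure 128 mm over their backs; the gripper's body (75 mm by 189 mm) begins 69 mm behind the grasp point.
Start: joints at [0.945, 0.158, 1.597, -0, 1.386, -0.21], TCP at [0.232, 0.526, 0.229] pointing down, gripper open.
Joint ranges: [-2.91, 2.91], [-0.94, 2.29], [0.18, 2.7], [-1.29, 4.43], [0.17, 2.64], [-3, 3]. Speed limits (rad/s): [2.57, 2.57, 3.14, 3.14, 3.14, 3.14].

### API

Orientations are given as a 3x3 rotation matrix whose columns are the frame's x, y, z axes.
In Python, from bench import monitor, eyes, bot, nets gives the robot as it stands.
- The arm moves only by the shell command python3 -m crank 'ROWS' [FORCE]. ROWS is JSON, a list of rows, each a list of 3 entries, a list of its own where there are three numbers: the shift along the tool's x, y, z in mm, then the turn about the tool's z in rad, then the opening, from -1 (shut) to 1 (fully open). A call has 1 to 10 rows; each row is the pose to reach, as a shift and turn from the pose commanded when the call began, along the tool's axes at that moment; what a row does not reach only later rows make up. A row lasts 1/12 s, in which the tool goes at most 41.7 mm and 7.16 degrees, less where a joint would pass 70% of its speed; a pose out of reach is approached as far as the arm can. A call with a gripper value outside its range is refused whole. The fingers move at their own pace and stop on an object; FORCE is the grip in N (left out, the last holds). Time passes only in rows, so rows that repeat a pose let the fingers close. It gives the time, the measured TCP pose, the force, the opening and the grip force at its end, in the units of the state.
- monitor.observe(): the state, without advancing time (a new reading comes with each control period).
- eyes.snapshot(name): name is "scene" or "top" or "wrist"; returns a dict with "image" (480x640x3 uint8, red, green, blue), "depth" (480x640 float32, m along the optical axis (not along the pixel's ray), 0 where there is no reading), "camera_matrix" (3x3 intrinsics, pixels), "origin" and "rotation" of the camera in the world; the wrist camera has in their place "hand_eye" (4x4, takes a point from camera to tool coordinates, whose origin is the TCP and whose axes are the flange's). Camera axes: x right, y up, looking along -z (the intrinsics and any distortion apply to the point x, -y, -z); pixel columns grow to the right and rows downward; lengths in m; the calibration is good to about 2 mm. A picture is of the moment at which its call begins: read the wrist's pose just before it.
- bot.job_done(): hands the job in; it is judged then, once.
Trained networks look in the newest picture that a camera, given by its name, has taken for a name from the list of things; names that differ only in an ending like _2 or _b are one class to them, and where a whole thing is asked for, a point or a joint stands for the part that bears it (a point fixed in the world has none). Each returns a list of dicts, best first, with "confidence" (0 to 1); they miss things now and then, are a little off and sometimes report something else, mostly with a low value. They report only what shows in the picture. A call takes as long as a camera call. They do not tell look-alikes from the thing itself.
- nets.find_in(camera, label): "position" ([row, column] in pixels, amid what is visible of it).
- nets.silhouettes(camera, label): "pixels" (480x640 bool, what is visible of it) and "position" ([row, column] in pixels, amid what is visible of it).
The state is a dict: "clock": time; "joints": joint angles; "joint_vel": joint speeds; "joint_efforts": joint torques, N m; "tcp_pos": TCP position; "ee_rot": TCP orientation; "wrist_force": force on the tool from outside, world axes, zero at the start; "wrist_torque": the same for the moment, N m; "width": finger opening in m; "gripper_force": force on a finger pad.
Only numpy, scipy, OpenCV 4.12 (cv2) and the standard library are available. Lean on these libraries where they do the work, as an engineer would, in place of code of your own. Each camera call takes 0.05 s, during which the arm holds its last target. There are 200 camera calls.

### The job

Take the turned foot that stands in the drilled block and set it upright, tenon down and fully home, in the empty hole of the finishing carrier, and let go of it. Then take the loaded carrier by its top rail, lift it about 10 cm straight up off the bench and finish while holding it there, level and still, with all four feet seated in it. Leave the other things on the bench where they are.

Things in the scene. Friction and masses are not known exactly. Their poses are not given: they have to be found in the camera images.
- carrier: finishing carrier, loose, at any yaw: plywood deck 270 x 200 mm, its top 28 mm above the bench, and a lifting rail along its length between two end posts (at x = -125 and 125 mm; 12 thick, 44 wide in y, 168 mm high). Origin: centre of its underside, on the bench; x along the rail, z up. 0.42 kg empty, 0.8 kg with four feet, then balanced under the middle of the rail.
- rail (a point): middle of the top rail, where the carrier is lifted: a straight wooden bar 20 mm wide in the carrier's y and 28 mm high, 238 mm free between the posts; this point is the bar's centre, 146 mm above the carrier's underside. Feet in the carrier reach 114 mm, above that the space beside the rail is free.
- hole_1 (a point): centre of the mouth of hole 1 of the carrier, at the deck's top face: upright through-hole, 18 mm wide, 2.5 mm chamfer, at carrier x = +78, y = +70 mm. One of the four holes is empty at the start; a seated foot's origin lies at this point (within 2 mm). A gripper closing along the carrier's x keeps clear of rail and posts here.
- hole_2 (a point): centre of the mouth of hole 2 of the carrier, at the deck's top face: upright through-hole, 18 mm wide, 2.5 mm chamfer, at carrier x = -78, y = +70 mm. One of the four holes is empty at the start; a seated foot's origin lies at this point (within 2 mm). A gripper closing along the carrier's x keeps clear of rail and posts here.
- hole_3 (a point): centre of the mouth of hole 3 of the carrier, at the deck's top face: upright through-hole, 18 mm wide, 2.5 mm chamfer, at carrier x = -78, y = -70 mm. One of the four holes is empty at the start; a seated foot's origin lies at this point (within 2 mm). A gripper closing along the carrier's x keeps clear of rail and posts here.
- hole_4 (a point): centre of the mouth of hole 4 of the carrier, at the deck's top face: upright through-hole, 18 mm wide, 2.5 mm chamfer, at carrier x = +78, y = -70 mm. One of the four holes is empty at the start; a seated foot's origin lies at this point (within 2 mm). A gripper closing along the carrier's x keeps clear of rail and posts here.
- foot_1: turned wooden foot, 86 mm high, round; its belly, 36 to 64 mm up, is 50 mm wide and nearly straight-sided; with a tenon 14 mm thick and 20 mm long (tip 10 mm) under it. Origin: centre of the foot's underside, where the tenon begins; z up, tenon along -z. About 0.1 kg. Three of the four like feet stand in the carrier, one in the drilled block; which one changes.
- foot_2: turned wooden foot, 86 mm high, round; its belly, 36 to 64 mm up, is 50 mm wide and nearly straight-sided; with a tenon 14 mm thick and 20 mm long (tip 10 mm) under it. Origin: centre of the foot's underside, where the tenon begins; z up, tenon along -z. About 0.1 kg. Three of the four like feet stand in the carrier, one in the drilled block; which one changes.
- foot_3: turned wooden foot, 86 mm high, round; its belly, 36 to 64 mm up, is 50 mm wide and nearly straight-sided; with a tenon 14 mm thick and 20 mm long (tip 10 mm) under it. Origin: centre of the foot's underside, where the tenon begins; z up, tenon along -z. About 0.1 kg. Three of the four like feet stand in the carrier, one in the drilled block; which one changes.
- foot_4: turned wooden foot, 86 mm high, round; its belly, 36 to 64 mm up, is 50 mm wide and nearly straight-sided; with a tenon 14 mm thick and 20 mm long (tip 10 mm) under it. Origin: centre of the foot's underside, where the tenon begins; z up, tenon along -z. About 0.1 kg. Three of the four like feet stand in the carrier, one in the drilled block; which one changes.
- stand: drilled block of dark wood, 84 x 100 x 28 mm, loose on the bench, with an 18 mm upright hole, 22 mm deep, in its middle in which the fourth foot stands at the start. Origin: centre of its underside, on the bench.
- sanding_block: cork sanding block 63 x 111 x 36 mm, a bystander on the bench; origin at the centre of its underside
- paint_brush: flat paint brush 42 x 205 x 14 mm lying on the bench, a bystander; origin at the centre of its underside
- wax_tin: flat round tin, 87 mm across, 33 mm high, a bystander; origin at the centre of its underside
Not all that is in view belongs to the job. Leave any blue look-alike of the foot_4 alone. What is shaped like the foot_2 but purple is not meant.

How it is judged:
By the outcome, as a careful person would: the job done as asked, in the order asked, and still so for the second after the job is handed in, while the arm keeps its last pose, push and grip.
It also fails if it takes over 61 s, if anything falls off the work surface, if the arm or the gripper's body presses on something with over 40 N, if the wrist force passes 120 N, or if a joint passes its speed limit or range.

## Working session

There is one attempt and no reset: what is moved stays moved. The work goes in short steps, Python scripts to look and compute and a shell command to move; the robot and the scene stay as the last step left them, time stands still between calls to the robot, and variables do not carry over. Pictures are saved under pics/ and viewed, at most 10 in all, crops included, and the job is handed in when it is done.

```bash
mkdir -p pics; ls; cat > h.py <<'E'
import numpy as np, cv2
from bench import monitor, eyes, bot, nets
def snap(name):
    s=monitor.observe(); c=eyes.snapshot(name)
    if name=="wrist":
        H=np.array(c["hand_eye"]); R=np.array(s["ee_rot"]); 
        c["rotation"]=R@H[:3,:3]; c["origin"]=R@H[:3,3]+np.array(s["tcp_pos"])
    else:
        c["rotation"]=np.array(c["rotation"]); c["origin"]=np.array(c["origin"])
    c["camera_matrix"]=np.array(c["camera_matrix"])
    return c
def rays(c,uv):
    K=c["camera_matrix"]; uv=np.atleast_2d(uv).astype(float)
    d=np.c_[(uv[:,0]-K[0,2])/K[0,0],-(uv[:,1]-K[1,2])/K[1,1],-np.ones(len(uv))]
    return d@c["rotation"].T
def cloud(c,mask=None):
    d=c["depth"]; m=(d>0) if mask is None else (mask&(d>0))
    v,u=np.nonzero(m); return rays(c,np.c_[u,v])*d[v,u][:,None]+c["origin"]
def atz(c,uv,z):
    r=rays(c,uv); return c["origin"]+r*((z-c["origin"][2])/r[:,2])[:,None]
def save(c,n): cv2.imwrite(f"pics/{n}.png",c["image"][:,:,::-1])
E
python3 - <<'E'
from h import *
print(monitor.observe())
for n in("scene","top"):
    c=snap(n); save(c,n+"0"); print(n,c["origin"],[k for k in c])
    for l in("carrier","foot_1","stand"):
        for r in nets.silhouettes(n,l):
            p=cloud(c,r["pixels"]); print(l,round(r["confidence"],2),np.round(r["position"]),np.round(np.median(p,0),3),np.round(np.percentile(p,[2,98],axis=0),3).tolist(), np.median(c["image"][r["pixels"]],0))
E
```

```text
pics
{'clock': 0.0, 'joints': array([ 9.44875298e-01,  1.59081754e-01,  1.59819001e+00, -1.36270086e-05,
        1.38623106e+00, -2.10117530e-01]), 'joint_vel': array([ 0.00102543,  0.00081889, -0.00030083,  0.00017509, -0.00146915,
       -0.00182498]), 'joint_efforts': array([-1.72082175e-03, -3.85577774e+01, -3.22112560e+01,  7.00779702e-02,
        3.80495971e-02, -1.14475556e-04]), 'tcp_pos': array([0.23193115, 0.52549561, 0.22762169]), 'ee_rot': array([[-9.14792864e-01,  4.03921760e-01, -1.10820459e-03],
       [ 4.03923096e-01,  9.14791622e-01, -1.55589393e-03],
       [ 3.85316861e-04, -1.87095009e-03, -9.99998176e-01]]), 'wrist_force': array([-0.30469444,  0.28964935, -0.15655027]), 'wrist_torque': array([ 0.01042874, -0.0242999 , -0.03451873]), 'gripper_force': 0.0, 'width': 0.09186329409393275}
scene [-0.41777825 -0.47425858  1.32858935] ['image', 'depth', 'camera_matrix', 'origin', 'rotation']
carrier 0.8 [208. 296.] [0.548 0.069 0.033] [[0.425, -0.067, 0.005], [0.705, 0.209, 0.166]] [165. 134.  88.]
foot_1 0.94 [187. 258.] [0.557 0.176 0.093] [[0.544, 0.158, 0.035], [0.5
[... 1427 characters left out ...]
.585, 0.199, 0.12]] [147. 113.  73.]
foot_1 0.81 [220. 402.] [ 0.499 -0.187  0.106] [[0.481, -0.207, 0.074], [0.521, -0.17, 0.112]] [ 36.  65. 146.]
foot_1 0.75 [218. 462.] [ 0.509 -0.32   0.112] [[0.489, -0.343, 0.038], [0.53, -0.303, 0.12]] [143.5 108.5  71. ]
foot_1 0.67 [237. 297.] [0.457 0.066 0.113] [[0.437, 0.047, 0.081], [0.477, 0.086, 0.12]] [142. 109.  71.]
foot_1 0.55 [195. 336.] [ 0.556 -0.03   0.113] [[0.538, -0.051, 0.078], [0.577, -0.006, 0.12]] [150. 115.  76.]
stand 0.8 [223. 450.] [ 0.504 -0.314  0.028] [[0.462, -0.38, 0.0], [0.558, -0.272, 0.063]] [75. 44. 30.]
stand 0.27 [218. 460.] [ 0.509 -0.321  0.111] [[0.489, -0.344, 0.026], [0.535, -0.303, 0.12]] [134.  101.5  68. ]
```

View pics/top0.png

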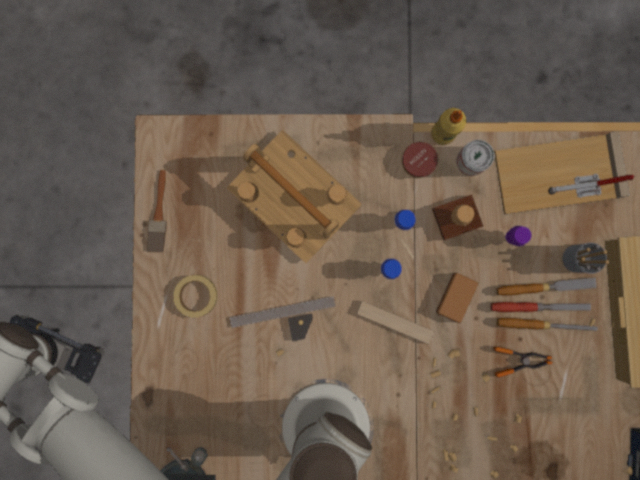

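View pics/scene0.png

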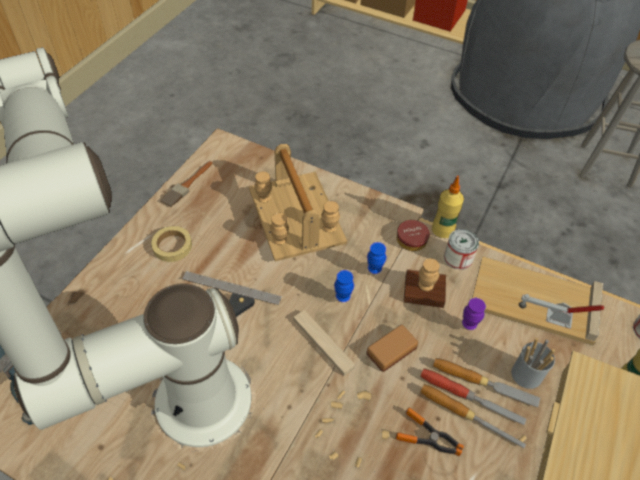

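```bash
cat >> h.py <<'E'
def go(p,yaw=None):
    "shift mm in tool axes (from measured pose), turn rad so tool y has world angle yaw(deg), mod 180"
    s=monitor.observe(); R=np.array(s["ee_rot"]); d=R.T@(np.array(p)-s["tcp_pos"])*1000
    t=0
    if yaw is not None:
        a=np.degrees(np.arctan2(R[1,1],R[0,1])); t=-np.radians((yaw-a+90)%180-90)
    print("go",np.round(d,1),round(t,3),"rows",round(max(np.linalg.norm(d)/41.7,abs(t)/.125),1))
E
python3 - <<'E'
from h import *
c=snap("wrist"); print(np.round(c["hand_eye"],3),c["camera_matrix"])
go([0.50,0.05,0.38],46.2); go([.509,-.322,.22],46.2)
E
```

```text
[[ 0.     0.966  0.259  0.072]
 [ 1.    -0.     0.     0.001]
 [ 0.     0.259 -0.966 -0.155]
 [ 0.     0.     0.     1.   ]] [[368.65045504   0.         318.8430312 ]
 [  0.         368.65045504 242.27258476]
 [  0.           0.           1.        ]]
go [-437.2 -327.3 -151.4] 0.349 rows 13.6
go [-595.7 -663.9    8.6] 0.349 rows 21.4
```

```bash
python3 -m crank '[[[-436,-262,-91],0.35,1],[[-436,-262,-91],0.35,1],[[-436,-262,-91],0.35,1],[[-436,-262,-91],0.35,1],[[-436,-262,-91],0.35,1],[[-436,-262,-91],0.35,1],[[-436,-262,-91],0.35,1],[[-436,-262,-91],0.35,1],[[-436,-262,-91],0.35,1],[[-436,-262,-91],0.35,1]]'; python3 - <<'E'
from h import *
go([0.525,0.11,0.32],46.2)
E
```

```text
clock: 1.28
tcp_pos: [0.4693, 0.1889, 0.3026]
ee_rot: [[-0.721, 0.693, 0.001], [0.693, 0.721, 0.0], [-0.0, 0.001, -1.0]]
wrist_force: [0.4, -0.6, 0.8]
width: 0.0921
gripper_force: 0.0
go [-94.8 -18.2 -17.3] -0.001 rows 2.4
```

```bash
python3 -m crank '[[[-88,-17,-17],0,1],[[-88,-17,-17],0,1],[[-88,-17,-17],0,1],[[-88,-17,-17],0,1],[[-88,-17,-17],0,1]]'; python3 - <<'E'
from h import *
c=snap("wrist"); save(c,"w1")
for l in("foot_1","carrier","hole_1","rail"):
    for r in nets.silhouettes("wrist",l):
        p=cloud(c,r["pixels"]); z=np.percentile(p[:,2],98); q=p[p[:,2]>z-.006]
        print(l,round(r["confidence"],2),np.round(r["position"]),np.round(np.median(p,0),3),"top",round(z,4),np.round((q.min(0)+q.max(0))/2,4))
P=cloud(c)
for lo,hi in((.02,.036),(.150,.166)):
    q=P[(P[:,2]>lo)&(P[:,2]<hi)&(np.linalg.norm(P[:,:2]-[.56,.074],axis=1)<.22)]
    print(len(q),np.median(q,0),cv2.minAreaRect(q[:,:2].astype(np.float32)*1000))
E
```

```text
clock: 1.7
tcp_pos: [0.5199, 0.1178, 0.3187]
ee_rot: [[-0.72, 0.694, -0.001], [0.694, 0.72, 0.001], [0.001, -0.0, -1.0]]
wrist_force: [-0.4, 0.6, -0.2]
width: 0.0917
gripper_force: 0.0
foot_1 0.74 [202. 397.] [0.563 0.182 0.113] top 0.1146 [0.5684 0.1827 0.112 ]
foot_1 0.69 [328. 252.] [ 0.559 -0.019  0.112] top 0.1145 [ 0.5575 -0.0045  0.1336]
foot_1 0.65 [290.  72.] [ 0.389 -0.143  0.087] top 0.1065 [ 0.387  -0.1549  0.1039]
foot_1 0.56 [211. 247.] [0.461 0.075 0.113] top 0.1146 [0.4618 0.0694 0.1122]
carrier 0.6 [258. 319.] [0.553 0.089 0.028] top 0.1604 [0.5585 0.0842 0.2402]
hole_1 0.78 [258. 321.] [0.553 0.089 0.028] top 0.1605 [0.5597 0.0842 0.2413]
rail 0.61 [256. 324.] [0.553 0.089 0.028] top 0.1604 [0.5603 0.0842 0.2428]
20337 [0.55003861 0.09161452 0.02734221] ((565.5281982421875, 76.89881896972656), (270.6180114746094, 200.9788818359375), 46.42572784423828)
4749 [0.56295501 0.07850341 0.15881731] ((560.945556640625, 81.41397094726562), (262.0174255371094, 30.416032791137695), 46.4820556640625)
```

View pics/w1.png

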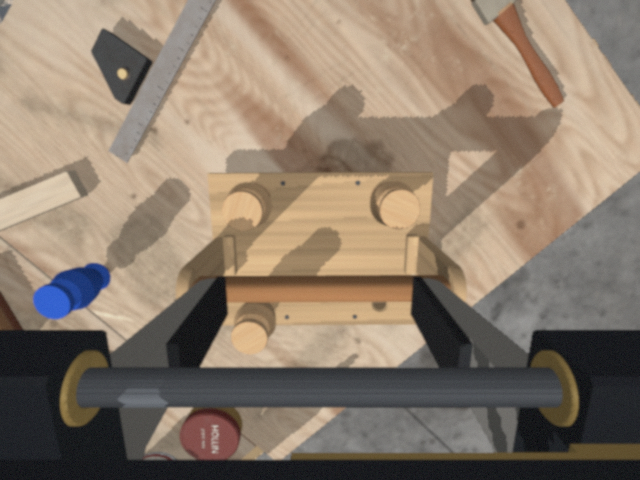

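```bash
python3 - <<'E'
from h import *
c=snap("wrist"); 
print("hole",atz(c,[[379,306],[377,307]],.027))
P=cloud(c); d=P[:,:2]-[.5655,.0769]; a=np.radians(46.43); ex=np.array([np.cos(a),np.sin(a)]);ey=np.array([-ex[1],ex[0]])
X,Y=d@ex,d@ey; Z=P[:,2]
m=(Z>.157)&(Z<.163)&(abs(X)<.09)&(abs(Y)<.05); print("rail",m.sum(),np.percentile(Y[m],[1,50,99]),np.median(Z[m]))
for sx,sy in((1,1),(-1,1),(-1,-1)):
    m=(Z>.111)&(Z<.117)&(np.hypot(X-sx*.078,Y-sy*.07)<.035); q=P[m]
    print(sx,sy,m.sum(),np.round(cv2.minEnclosingCircle((q[:,:2]*1000).astype(np.float32)),1) if 0 else cv2.minEnclosingCircle((q[:,:2]*1000).astype(np.float32)), np.median(X[m]),np.median(Y[m]))
m=(Z>.02)&(Z<.036)&(abs(X)<.2)&(abs(Y)<.16);print(np.percentile(X[m],[.2,99.8]),np.percentile(Y[m],[.2,99.8]))
g=c["image"][290:322,355:405].min(2); print(np.argwhere(g<np.percentile(g,4)).mean(0)+[290,355])
go([.509,-.322,.22],46.4)
E
```

```text
hole [[0.67177013 0.08390434 0.027     ]
 [0.67102343 0.0810543  0.027     ]]
rail 3210 [-0.00740753  0.0015861   0.00950398] 0.1590348089944982
1 1 1251 ((568.8341064453125, 182.7532196044922), 20.022905349731445) 0.07876608991576937 0.07091179311392515
-1 1 1254 ((461.8036193847656, 68.77713775634766), 20.098766326904297) -0.07728539948540716 0.07025998024213666
-1 -1 961 ((562.427734375, -27.869388580322266), 20.5188045501709) -0.0781171846786756 -0.06945932559885414
[-0.13409704  0.13434711] [-0.09959033  0.10024311]
[305.6779661 378.3559322]
go [-297.2 -325.4   98.8] -0.003 rows 10.8
```

```bash
python3 -m crank '[[[-299,-320,99],0,1],[[-299,-320,99],0,1],[[-299,-320,99],0,1],[[-299,-320,99],0,1],[[-299,-320,99],0,1],[[-299,-320,99],0,1],[[-299,-320,99],0,1],[[-299,-320,99],0,1],[[-299,-320,99],0,1],[[-299,-320,99],0,1]]' | head -2;  python3 -m crank '[[[-23,-25,8],0,1],[[-23,-25,8],0,1],[[-23,-25,8],0,1],[[-23,-25,8],0,1]]'; python3 - <<'E'
from h import *
c=snap("wrist"); save(c,"w2"); P=cloud(c); Z=P[:,2]
for zz in(.108,.111,.1125):
    q=P[(Z>zz)&(Z<.118)&(np.hypot(P[:,0]-.514,P[:,1]+.319)<.045)]; print(len(q),np.median(q,0),cv2.minEnclosingCircle((q[:,:2]*1000).astype(np.float32)))
q=P[(Z>.020)&(Z<.034)&(np.hypot(P[:,0]-.514,P[:,1]+.319)<.08)]; print(len(q),np.median(q,0),cv2.minAreaRect((q[:,:2]*1000).astype(np.float32)))
c0=np.median(P[(Z>.111)&(Z<.118)&(np.hypot(P[:,0]-.514,P[:,1]+.319)<.045)],0)
go([c0[0],c0[1],.075],46.4)
E
```

```text
clock: 2.83
tcp_pos: [0.5142, -0.2901, 0.2268]
clock: 3.17
tcp_pos: [0.5139, -0.3218, 0.2192]
ee_rot: [[-0.721, 0.693, -0.0], [0.693, 0.721, 0.001], [0.001, 0.001, -1.0]]
wrist_force: [-0.1, -0.3, 0.1]
width: 0.092
gripper_force: 0.0
2241 [ 0.51253075 -0.32371104  0.11273471] ((513.2798461914062, -324.1756896972656), 20.205724716186523)
2191 [ 0.51279614 -0.32388987  0.11274894] ((513.3363037109375, -324.2948303222656), 20.091873168945312)
1417 [ 0.51184134 -0.32490727  0.11307615] ((513.2661743164062, -324.1167907714844), 19.904672622680664)
5749 [ 0.49883819 -0.30685995  0.0268984 ] ((512.7973022460938, -325.13592529296875), (84.27696990966797, 100.4103775024414), 19.266870498657227)
go [ -0.7  -2.8 144.6] -0.003 rows 3.5
```

View pics/w2.png

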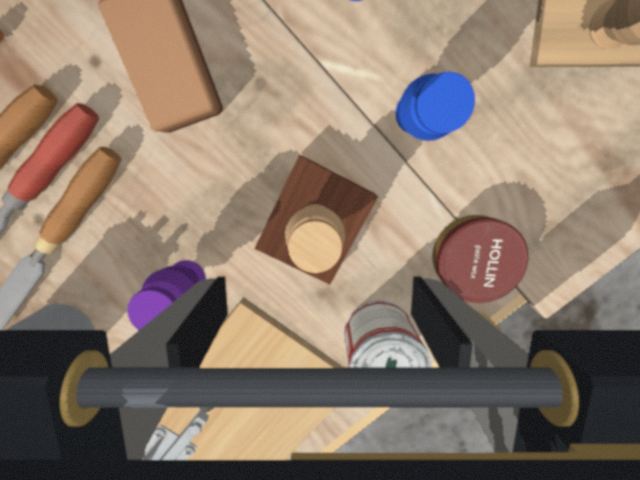

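```bash
python3 -m crank '[[[-1,-2,60],0,1],[[-1,-2,100],0,1],[[-1,-2,130],0,1],[[-1,-2,141],0,1],[[-1,-2,141],0,1],[[-1,-2,141],0,1],[[-1,-2,141],0,-1],[[-1,-2,141],0,-1],[[-1,-2,141],0,-1],[[-1,-2,141],0,-1]]' 20; python3 -m crank '[[[0,0,0],0,-1],[[0,0,0],0,-1],[[0,0,0],0,-1],[[0,0,0],0,-1]]' 20
```

```text
clock: 4.05
tcp_pos: [0.5139, -0.3257, 0.0799]
ee_rot: [[-0.721, 0.693, 0.002], [0.693, 0.721, -0.002], [-0.003, 0.0, -1.0]]
wrist_force: [0.2, -0.6, 0.2]
width: 0.0674
gripper_force: 0.0
clock: 4.38
tcp_pos: [0.5131, -0.3252, 0.0784]
ee_rot: [[-0.721, 0.693, 0.0], [0.693, 0.721, -0.0], [-0.0, -0.0, -1.0]]
wrist_force: [-0.2, -0.1, 1.6]
width: 0.0501
gripper_force: 20.0
```

```bash
python3 -m crank '[[[0,0,-20],0,-1],[[0,0,-50],0,-1],[[0,0,-90],0,-1],[[0,0,-130],0,-1],[[0,0,-175],0,-1],[[0,0,-180],0,-1]]' ; python3 -m crank '[[[172,405,0],0,-1],[[172,405,0],0,-1],[[172,405,0],0,-1],[[172,405,0],0,-1],[[172,405,0],0,-1],[[172,405,0],0,-1],[[172,405,0],0,-1],[[172,405,0],0,-1],[[172,405,0],0,-1],[[172,405,0],0,-1]]'; python3 - <<'E'
from h import *
go([.6700,.0855,.2],46.4)
E
```

```text
clock: 4.88
tcp_pos: [0.5153, -0.3272, 0.2667]
ee_rot: [[-0.721, 0.693, 0.009], [0.693, 0.721, -0.009], [-0.013, 0.0, -1.0]]
wrist_force: [0.1, -0.5, 0.9]
width: 0.0501
gripper_force: 20.0
clock: 5.72
tcp_pos: [0.6614, 0.0665, 0.2571]
ee_rot: [[-0.721, 0.693, -0.001], [0.693, 0.721, 0.0], [0.001, -0.001, -1.0]]
wrist_force: [-0.5, -0.5, -2.1]
width: 0.0498
gripper_force: 20.0
go [ 6.9 19.7 57.1] -0.005 rows 1.5
```

```bash
python3 -m crank '[[[7,20,0],0.005,-1],[[7,20,0],0.005,-1],[[7,20,0],0.005,-1],[[7,20,0],0.005,-1]]'; python3 - <<'E'
from h import *
s=monitor.observe(); t=s["tcp_pos"]
c=snap("wrist"); save(c,"w3"); P=cloud(c); Z=P[:,2]
q=P[(abs(Z-t[2]-.037)<.01)&(np.hypot(P[:,0]-t[0],P[:,1]-t[1])<.035)]
print(len(q)); print(t,np.percentile(q[:,2],[5,50,95])-t[2],cv2.minEnclosingCircle((q[:,:2]*1000).astype(np.float32)))
a=np.radians(46.43); ex=np.array([np.cos(a),np.sin(a)]);ey=np.array([-ex[1],ex[0]])
d=P[:,:2]-[.5655,.0769]; X,Y=d@ex,d@ey
m=(Z>.157)&(Z<.163)&(abs(X)<.09)&(abs(Y)<.05); print("rail",m.sum(),np.percentile(Y[m],[1,50,99]))
for sx,sy in((1,1),(-1,1),(-1,-1)):
    m=(Z>.111)&(Z<.117)&(np.hypot(X-sx*.078,Y-sy*.07)<.035); q=P[m]
    if m.sum()>50: print(sx,sy,m.sum(),cv2.minEnclosingCircle((q[:,:2]*1000).astype(np.float32)), np.median(X[m]),np.median(Y[m]))
go([.6700,.0855,.2],46.4)
E
```

```text
clock: 6.05
tcp_pos: [0.6698, 0.0828, 0.2573]
ee_rot: [[-0.717, 0.697, -0.001], [0.697, 0.717, -0.001], [0.001, -0.001, -1.0]]
wrist_force: [0.4, -0.1, -1.1]
width: 0.0498
gripper_force: 20.0
9342
[0.66977557 0.08275084 0.25732643] [0.02948257 0.03429892 0.04296707] ((662.7021484375, 89.6273193359375), 33.49980163574219)
rail 7275 [-0.00829543  0.00050335  0.00909799]
1 1 2525 ((569.2720947265625, 182.65481567382812), 20.133562088012695) 0.07919018842678904 0.07048071861657797
-1 1 2549 ((461.8059387207031, 68.73854064941406), 20.535470962524414) -0.07692032589274952 0.06961247095645756
-1 -1 1757 ((562.3556518554688, -28.177875518798828), 20.363374710083008) -0.07766106801029889 -0.06973550602506146
go [ 2.1  2.5 57.6] -0.011 rows 1.4
```

View pics/w3.png

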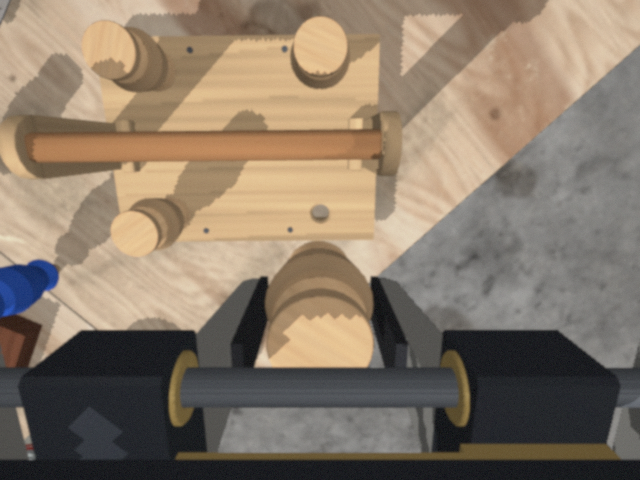

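```bash
python3 - <<'E'
from h import *
from scipy.optimize import least_squares
s=monitor.observe(); t=s["tcp_pos"]; R=np.array(s["ee_rot"])
c=snap("wrist"); P=(cloud(c)-t)@R   # tool frame
m=(np.hypot(P[:,0],P[:,1])<.04)&(P[:,2]>-.06)&(P[:,2]<.03); q=P[m]
print(np.histogram(q[:,2],bins=np.arange(-.045,.03,.005)))
for zc in(-.022,-.012,-.004,.004):   # belly & neck slices: visible arc on +x side
    k=q[abs(q[:,2]-zc)<.003]
    if len(k)<50: continue
    k=k[(abs(k[:,1])<.018)&(k[:,0]>0)]
    f=least_squares(lambda p:np.hypot(k[:,0]-p[0],k[:,1]-p[1])-p[2],[0,0,.022],loss="soft_l1",f_scale=.001); print(zc,len(k),np.round(f.x*1000,1))
top=q[abs(q[:,2]-np.percentile(q[:,2],3))<.003]; print("top",np.median(top[:,2]),top[:,0].max(),np.percentile(top[:,1],[1,99]), len(top))
g=c["image"][202:222,305:333].astype(int).sum(2); w=np.argwhere(g<np.percentile(g,25)); px=w.mean(0)+[202,305]; print(px,atz(c,[px[::-1]],.027))
print(t)
E
```

```text
(array([ 786, 1460, 6859,  950,  575, 1212, 1496, 1295, 1235,  673,  318,
        238,   88,   18]), array([-4.50000000e-02, -4.00000000e-02, -3.50000000e-02, -3.00000000e-02,
       -2.50000000e-02, -2.00000000e-02, -1.50000000e-02, -1.00000000e-02,
       -5.00000000e-03, -2.08166817e-17,  5.00000000e-03,  1.00000000e-02,
        1.50000000e-02,  2.00000000e-02,  2.50000000e-02]))
-0.022 0 [ 0.  0. 22.]
-0.012 979 [ 1.3  0.8 19.6]
-0.004 706 [ 1.   0.7 22.7]
0.004 171 [ 0.   0.8 24.9]
top -0.055412395321802525 0.01195205625666219 [-0.03619844  0.03789769] 769
[215.83088235 319.75      ] [[0.67225922 0.08224353 0.027     ]]
[0.66981235 0.08227728 0.2576043 ]
```

```bash
python3 -m crank '[[[2,2,0],-0.01,-1],[[2,2,40],-0.01,-1],[[2,2,80],-0.01,-1],[[2,2,115],-0.01,-1],[[2,2,135],-0.01,-1],[[2,2,142],-0.01,-1],[[2,2,142],-0.01,-1],[[2,2,142],-0.01,-1]]'; python3 - <<'E'
from h import *
go([.670,.0857,.0784],46.4)
E
```

```text
clock: 6.82
tcp_pos: [0.671, 0.086, 0.1177]
ee_rot: [[-0.724, 0.69, 0.002], [0.69, 0.724, -0.0], [-0.002, 0.001, -1.0]]
wrist_force: [0.1, -0.6, -0.0]
width: 0.05
gripper_force: 20.0
go [ 0.6 -1.  39.3] -0.0 rows 0.9
```

```bash
python3 -m crank '[[[0,0,8],0,-1],[[0,0,14],0,-1],[[0,0,20],0,-1],[[0,0,24],0,-1],[[0,0,26],0,-1],[[0,0,26],0,-1]]'; python3 - <<'E'
from h import *
go([.670,.0857,.0784],46.4)
E
```

```text
clock: 7.32
tcp_pos: [0.6697, 0.0865, 0.0893]
ee_rot: [[-0.724, 0.69, -0.001], [0.69, 0.724, 0.0], [0.001, -0.001, -1.0]]
wrist_force: [-0.4, 0.0, -0.3]
width: 0.0498
gripper_force: 20.0
go [-0.8 -0.3 10.9] 0.0 rows 0.3
```

```bash
python3 -m crank '[[[0,0,3],0,-1],[[0,0,6],0,-1],[[0,0,9],0,-1],[[0,0,10.5],0,-1],[[0,0,11.5],0,-1],[[0,0,11.5],0,-1],[[0,0,11.5],0,-1]]'
```

```text
clock: 7.9
tcp_pos: [0.6702, 0.0864, 0.0788]
ee_rot: [[-0.724, 0.69, 0.0], [0.69, 0.724, -0.0], [-0.0, 0.0, -1.0]]
wrist_force: [-0.9, -0.2, 1.5]
width: 0.0501
gripper_force: 20.0
```

```bash
python3 -m crank '[[[0,0,1],0,-1],[[0,0,1],0,-1],[[0,0,1],0,-1]]'; python3 -m crank '[[[0,0,0],0,-0.2],[[0,0,0],0,0.2],[[0,0,0],0,0.4],[[0,0,0],0,0.7],[[0,0,0],0,1],[[0,0,0],0,1],[[0,0,0],0,1],[[0,0,0],0,1],[[0,0,0],0,1]]'
```

```text
clock: 8.15
tcp_pos: [0.6704, 0.0863, 0.0788]
ee_rot: [[-0.724, 0.689, 0.0], [0.689, 0.724, -0.0], [-0.0, 0.0, -1.0]]
wrist_force: [-3.4, -0.2, 6.4]
width: 0.05
gripper_force: 20.0
clock: 8.9
tcp_pos: [0.6701, 0.0865, 0.0776]
ee_rot: [[-0.724, 0.689, 0.0], [0.689, 0.724, 0.0], [-0.0, 0.0, -1.0]]
wrist_force: [-0.4, -0.7, -0.4]
width: 0.0919
gripper_force: 0.0
```

```bash
python3 -m crank '[[[0,0,-15],0,1],[[0,0,-50],0,1],[[0,0,-90],0,1],[[0,0,-130],0,1],[[0,0,-170],0,1],[[30,-22,-205],0,1],[[60,-45,-230],0,1],[[85,-60,-245],0,1],[[105,-74,-250],0,1],[[105,-74,-250],0,1]]';python3 -m crank '[[[0,0,0],0,1],[[0,0,0],0,1]]' | head -1; python3 - <<'E'
from h import *
c=snap("wrist"); save(c,"w4"); P=cloud(c); Z=P[:,2]
a=np.radians(46.43); ex=np.array([np.cos(a),np.sin(a)]);ey=np.array([-ex[1],ex[0]])
d=P[:,:2]-[.5655,.0769]; X,Y=d@ex,d@ey
m=(Z>.157)&(Z<.163)&(abs(X)<.09)&(abs(Y)<.05); print("rail",m.sum(),np.percentile(Y[m],[1,50,99]))
k=np.polyfit(X[m],Y[m],1);print("yaw err",np.degrees(k[0]))
for sx,sy in((1,1),(-1,1),(-1,-1),(1,-1)):
    m=(Z>.108)&(Z<.12)&(np.hypot(X-sx*.078,Y-sy*.07)<.035); q=P[m]
    if m.sum()>50: print(sx,sy,m.sum(),np.median(Z[m]),cv2.minEnclosingCircle((q[:,:2]*1000).astype(np.float32)), np.median(X[m]),np.median(Y[m]))
m=(Z>.02)&(Z<.036)&(abs(X)<.2)&(abs(Y)<.16);q=P[m];print(np.percentile(X[m],[.2,99.8]),np.percentile(Y[m],[.2,99.8]),cv2.minAreaRect((q[:,:2]*1000).astype(np.float32)))
go([.566,.0774,.25],136.4)
E
```

```text
clock: 9.73
tcp_pos: [0.5405, 0.1065, 0.3327]
ee_rot: [[-0.725, 0.688, 0.006], [0.688, 0.725, 0.0], [-0.004, 0.004, -1.0]]
wrist_force: [-0.6, 0.4, 0.3]
width: 0.0919
gripper_force: 0.0
clock: 9.9
rail 3511 [-0.00839244  0.00103082  0.00936884]
yaw err -0.206487949843572
1 1 1285 0.11318898342809747 ((568.9556274414062, 182.5401153564453), 20.114788055419922) 0.07857753300688952 0.07072354499421778
-1 1 1283 0.11323388598195178 ((461.6447448730469, 68.64665985107422), 20.195831298828125) -0.07712614947558424 0.06981828318473349
-1 -1 965 0.11315478662386685 ((562.5517578125, -27.874446868896484), 20.20949935913086) -0.07710663411826335 -0.06878281838523677
1 -1 1011 0.11318397237046712 ((670.2579956054688, 87.16226196289062), 20.421897888183594) 0.07937493978368285 -0.0674521698183379
[-0.13418254  0.13434732] [-0.09907559  0.10009812] ((565.4549560546875, 76.99176025390625), (270.7283935546875, 200.02061462402344), 46.4138069152832)
go [-35.3  -4.4  77.4] 1.571 rows 12.6
```

View pics/w4.png

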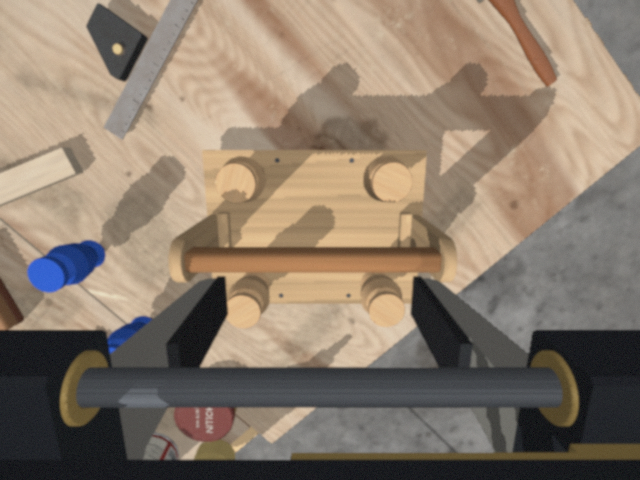

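```bash
python3 -m crank '[[[-35,-4,10],1.571,1],[[-35,-4,20],1.571,1],[[-35,-4,30],1.571,1],[[-35,-4,40],1.571,1],[[-35,-4,50],1.571,1],[[-35,-4,62],1.571,1],[[-35,-4,62],1.571,1],[[-35,-4,62],1.571,1],[[-35,-4,62],1.571,1],[[-35,-4,62],1.571,1]]' |head -1; python3 -m crank '[[[0,0,0],0.321,1],[[0,0,0],0.321,1],[[0,0,0],0.321,1],[[0,0,0],0.321,1],[[0,0,0],0.321,1]]'; python3 - <<'E'
from h import *
c=snap("wrist"); save(c,"w5"); P=cloud(c); Z=P[:,2]
a=np.radians(46.43); ex=np.array([np.cos(a),np.sin(a)]);ey=np.array([-ex[1],ex[0]])
d=P[:,:2]-[.5655,.0769]; X,Y=d@ex,d@ey
m=(Z>.157)&(Z<.163)&(abs(X)<.11)&(abs(Y)<.03); print("rail",m.sum(),np.percentile(Y[m],[1,50,99]),np.percentile(X[m],[0,100]))
k=np.polyfit(X[m],Y[m],1);print("yaw err",np.degrees(k[0]))
m=(Z>.164)&(Z<.174)&(abs(X)<.15)&(abs(Y)<.04); print("posts",m.sum(),np.percentile(X[m],[0.5,20,80,99.5]),np.percentile(Y[m],[1,99]))
go([.566,.0774,.141],136.4)
E
```

```text
clock: 10.78
clock: 11.2
tcp_pos: [0.566, 0.0779, 0.2647]
ee_rot: [[0.688, 0.725, -0.002], [0.725, -0.688, 0.0], [-0.001, -0.001, -1.0]]
wrist_force: [0.9, -0.6, 0.5]
width: 0.092
gripper_force: 0.0
rail 6676 [-0.00792984  0.00085087  0.00947739] [-0.10075645  0.10999218]
yaw err -0.051581321381322945
posts 691 [0.11921413 0.12141478 0.12852363 0.13115879] [-0.01049604  0.01174802]
go [ -0.3   0.6 123.9] 0.002 rows 3.0
```

View pics/w5.png

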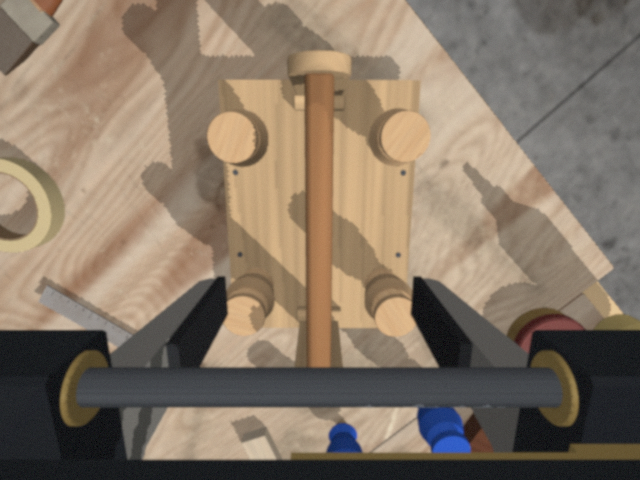

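```bash
python3 -m crank '[[[-0.5,0.5,40],0,1],[[-0.5,0.5,75],0,1],[[-0.5,0.5,105],0,1],[[-0.5,0.5,118],0,1],[[-0.5,0.5,124],0,1],[[-0.5,0.5,124],0,1],[[-0.5,0.5,124],0,1],[[-0.5,0.5,124],0,-1],[[-0.5,0.5,124],0,-1],[[-0.5,0.5,124],0,-1]]' 55; python3 -m crank '[[[0,0,0],0,-1],[[0,0,0],0,-1],[[0,0,0],0,-1],[[0,0,0],0,-1],[[0,0,0],0,-1],[[0,0,0],0,-1]]'
```

```text
clock: 12.08
tcp_pos: [0.5667, 0.0774, 0.1432]
ee_rot: [[0.69, 0.724, 0.003], [0.724, -0.69, -0.0], [0.002, 0.002, -1.0]]
wrist_force: [0.6, -0.3, -0.4]
width: 0.0739
gripper_force: 0.0
clock: 12.58
tcp_pos: [0.5656, 0.0775, 0.1416]
ee_rot: [[0.69, 0.724, -0.0], [0.724, -0.69, -0.0], [-0.0, -0.0, -1.0]]
wrist_force: [0.0, 0.4, 0.3]
width: 0.0342
gripper_force: 0.0
```

Fingers are still closing (34 mm); wait for the grip, then lift gently.

```bash
python3 -m crank '[[[0,0,0],0,-1],[[0,0,0],0,-1],[[0,0,0],0,-1],[[0,0,0],0,-1],[[0,0,0],0,-1],[[0,0,0],0,-1]]' 55; python3 -m crank '[[[0,0,-1],0,-1],[[0,0,-3],0,-1],[[0,0,-6],0,-1],[[0,0,-10],0,-1],[[0,0,-15],0,-1],[[0,0,-20],0,-1],[[0,0,-20],0,-1],[[0,0,-20],0,-1]]'
```

```text
clock: 13.08
tcp_pos: [0.5654, 0.0778, 0.1415]
ee_rot: [[0.69, 0.724, -0.001], [0.724, -0.69, 0.0], [-0.0, -0.001, -1.0]]
wrist_force: [-2.7, 1.9, 0.0]
width: 0.02
gripper_force: 55.0
clock: 13.75
tcp_pos: [0.5662, 0.0775, 0.1623]
ee_rot: [[0.69, 0.724, 0.001], [0.724, -0.69, -0.0], [0.001, 0.001, -1.0]]
wrist_force: [-0.4, 0.5, -8.0]
width: 0.0196
gripper_force: 55.0
```

```bash
python3 -m crank '[[[0,0,-8],0,-1],[[0,0,-18],0,-1],[[0,0,-30],0,-1],[[0,0,-42],0,-1],[[0,0,-54],0,-1],[[0,0,-65],0,-1],[[0,0,-73],0,-1],[[0,0,-78],0,-1],[[0,0,-79],0,-1],[[0,0,-79],0,-1]]'; python3 -m crank '[[[0,0,0],0,-1],[[0,0,0],0,-1],[[0,0,0],0,-1],[[0,0,0],0,-1],[[0,0,0],0,-1],[[0,0,0],0,-1],[[0,0,0],0,-1],[[0,0,0],0,-1]]'; python3 - <<'E'
from h import *
s=monitor.observe(); t=s["tcp_pos"]
c=snap("wrist"); save(c,"w6"); P=cloud(c); Z=P[:,2]
a=np.radians(46.43); ex=np.array([np.cos(a),np.sin(a)]);ey=np.array([-ex[1],ex[0]])
d=P[:,:2]-[.5655,.0769]; X,Y=d@ex,d@ey
m=(Z>.115)&(Z<.14)&(abs(X)<.15)&(abs(Y)<.11); A=np.c_[X[m],Y[m],np.ones(m.sum())]; k=np.linalg.lstsq(A,Z[m],rcond=None)[0]; print("deck tilt deg",np.degrees(k[:2]),k[2],m.sum())
for sx,sy in((1,1),(-1,1),(-1,-1),(1,-1)):
    m=(Z>.20)&(Z<.225)&(np.hypot(X-sx*.078,Y-sy*.07)<.035)
    if m.sum()>50: print(sx,sy,m.sum(),np.median(Z[m]),np.median(X[m]),np.median(Y[m]))
save(snap("scene"),"s2")
E
```

```text
clock: 14.58
tcp_pos: [0.5657, 0.0775, 0.2408]
ee_rot: [[0.69, 0.724, 0.0], [0.724, -0.69, -0.0], [0.0, 0.0, -1.0]]
wrist_force: [-0.5, 0.0, -8.1]
width: 0.0196
gripper_force: 55.0
clock: 15.25
tcp_pos: [0.5657, 0.0775, 0.2406]
ee_rot: [[0.69, 0.724, 0.0], [0.724, -0.69, 0.0], [0.0, -0.0, -1.0]]
wrist_force: [0.2, 0.9, -7.7]
width: 0.0199
gripper_force: 55.0
deck tilt deg [-0.08352967 -0.05552461] 0.12659584738086424 47884
1 1 5891 0.21208914998406853 0.07967530819860087 0.06916904465053264
1 -1 5925 0.21221088200787566 0.08093037063617808 -0.06807088298282372
```

View pics/s2.png

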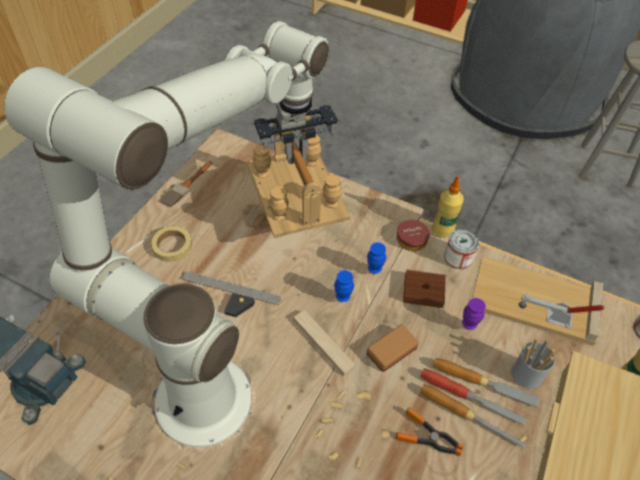

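The scene picture shows the carrier around (298,185), lifted and level with all four feet in it. The stand at (425,288) is empty and in place, and the other things haven't moved. I'm handing the job in.

```bash
python3 -c "
from bench import bot
print(bot.job_done())"
```

```text
the job is handed in; nothing more can be done
None
```

The foot is fully seated in the carrier's empty hole and released; the carrier was handed in held about 10 cm up by its rail, level within 0.1° and still, with all four feet in it.

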